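# Close and lock the machine control box

## Task

Swing the sloping cover of the grey control box shut. Then take the wide flat-bladed driver out of its wooden block and with it turn both captive slotted screws on the cover clockwise until they are fully home at their stops. Stand the driver back in its own block, fully down, and leave the other things on the bench where they are.

Things in the scene. Friction and masses are not known exactly. Their poses are not given: they have to be found in the camera images.
- cover (a joint): opening of the control box's hinged cover, rad: 0 shut, grows as its free front edge swings up; starts at 0.45 to 0.9. It stays where it is left (stiff hinge, a few newtons at the edge). Shut, it slopes 30 degrees, facing up and towards the robot. The grey box is fixed to the bench: 200 deep x 240 wide x 150 mm high at the back, 46 mm at the front
- cover_hinge (a point): middle of the cover's hinge line, on the cover's outer face, 152 mm above the bench, at the high back end of the slope. This frame moves with the cover: x points from the free edge to the hinge, y along the hinge, z out of the outer face. Cover plate 190 mm (x) x 250 mm (y) x 4 mm
- cover_edge (a point): middle of the cover's free front edge on its outer face, 190 mm from the hinge; same axes as cover_hinge
- screw_left (a joint): turn of the captive screw on the left of the cover as seen from the robot, rad: 0 loose (slot up and down the slope), grows when turned clockwise seen from outside, 1.571 at its hard stop = fully home (slot parallel to the hinge); starts at 0.3 to 0.8; takes about 0.06 N m
- screw_left_slot (a point): centre of that left screw's slot mouth, on its axis at the top of its head. x along the slot, z along the axis out of the cover. Steel head 30 mm across, 9 mm high on the cover; slot right across, 7 mm wide, 6 mm deep, open at both ends. It rides on the cover, 150 mm from the hinge, 75 mm from the middle
- screw_right (a joint): turn of the captive screw on the right of the cover as seen from the robot, rad: 0 loose (slot up and down the slope), grows when turned clockwise seen from outside, 1.571 at its hard stop = fully home (slot parallel to the hinge); starts at 0.3 to 0.8; takes about 0.06 N m
- screw_right_slot (a point): centre of that right screw's slot mouth, on its axis at the top of its head. x along the slot, z along the axis out of the cover. Steel head 30 mm across, 9 mm high on the cover; slot right across, 7 mm wide, 6 mm deep, open at both ends. It rides on the cover, 150 mm from the hinge, 75 mm from the middle
- driver: flat-bladed driver, square pale wooden handle, 160 g, standing blade down in its block. Origin: middle of the blade's lower end; z up the shaft to the handle, x along the blade's width. Blade 20 mm wide, 3.5 thick (last 2 mm: 2.2), 16 long; shaft 8 mm thick; steel collar 38 mm across, 60 to 68 mm above the blade's end; handle 28 x 28 mm, faces along x and y, from 68 to 158 mm
- driver_grip (a point): good place to grip the driver's handle: on its axis, 125 mm from the blade's end, axes as the driver's
- driver_block: wooden block 80 x 80 x 75 mm fixed to the bench, origin at the centre of its underside, with one 26 mm square hole right through, upright, in its middle. The driver hangs in it by its collar on the block's top, blade's end 15 mm above the bench. It may stand on either side of the control box; a like block on the other side holds the awl
- awl: round-handled awl standing in the other block; a bystander, to be left alone
- sanding_block: cork sanding block 100 x 55 x 32 mm lying on the bench; a bystander, to be left alone
- mallet: wooden mallet lying on the bench, head 110 x 70 x 60 mm, handle 130 mm long; a bystander, to be left alone
- glue: white glue bottle, 60 mm across, 150 mm tall, standing; a bystander, to be left alone
- wax_tin: round tin, 70 mm across, 45 mm tall; a bystander, to be left alone
- offcut: wood offcut 160 x 50 x 35 mm; a bystander, to be left alone
- turned_bowl: small turned wooden bowl, 90 mm across, 45 mm tall; a bystander, to be left alone

How it is judged:
By the outcome, as a careful person would: the job done as asked, in the order asked, and still so for the second after the job is handed in, with the robot touching nothing.
It also fails if it takes over 72 s, if anything falls off the work surface, if the arm or the gripper's body presses on something with over 40 N, if the wrist force passes 120 N, or if a joint passes its speed limit or range.

## Robot

A 6-joint arm with a two-finger parallel gripper is mounted at the origin on the work surface. World frame = base frame: x ahead of the robot, y to its left, z up, the work surface at z = 0. Lengths are in mm, angles in rad, forces in N, time in s.
With the tool pointing down it reaches from about 300 to 775 mm from the base axis. Payload 14.6 kg.
Tool frame: the origin (TCP) lies on the centre line of the jaws, within the pads' length; the fingertips stand 19 mm ahead of it and the grasp point (between the pads) is the TCP (bot.tip_reach is the distance from the TCP to the fingertips, in mm); z points along the fingers, y is the line along which they close (so a half turn about z gives the same grasp; the last joint's range is limited). The gripper opens to 85 mm and grips with 20 to 120 N. Pads are 22 mm wide; open, the fingers measure 114 mm over their backs; the gripper's body (76 mm by 85 mm) begins 54 mm behind the grasp point. The pads swing forward as they close: fully open they stand 13 mm farther back than shut.
Start: joints at [1.252, 0.3, 1.521, -0, 1.321, -0.067], TCP at [137.029, 532.647, 250.281] pointing down, gripper open.
Joint ranges: [-3.03, 3.03], [-0.79, 2.21], [0.23, 2.52], [-1.04, 4.18], [0, 3.07], [-2.55, 2.55]. Speed limits (rad/s): [2.22, 2.22, 2.57, 3.14, 3.14, 3.14].

## Interface

Orientations are given as a unit quaternion [w, x, y, z].
In Python, from rig import bot gives the robot as it stands. Calls block until the motion is done:
- bot.move_to(position, orientation): joint-space move of the TCP to a pose.
- bot.servo_line(position, attitude=None, speed=150, until_force=None): straight line of the TCP; attitude=None keeps the orientation; speed is the mean speed in mm/s. With until_force (N) it stops when the force on the tool has changed by that much, and returns True; else False.
- bot.move_joints(angles): joint-space move.
- bot.move_gripper(opening, grip_force=None): finger opening in mm; grip_force is the grip in N (None keeps the last); returns when the fingers have stopped.
- bot.dwell(seconds).
- bot.ik(position, orientation): joint angles nearest the present ones, or None.
- bot.read_state(): the state.
- bot.read_camera(name): name is "side" or "top" or "wrist"; returns a dict with "image" (400x640x3 uint8, blue, green, red), "depth" (400x640 float32, mm along the optical axis (not along the pixel's ray), 0 where there is no reading), "fovy" (degrees; the focal length in pixels is half the picture's height over the tangent of half this angle, whatever the lens; pixels are square), "cx", "cy" (the principal point, pixels), "eye" and "attitude" of the camera in the world; the wrist camera has in their place "mount" (4x4, takes a point from camera to tool coordinates, whose origin is the TCP and whose axes are the flange's). Camera axes: x right, y down, z forward; pixel columns grow to the right and rows downward; lengths in mm; the calibration is good to about 2 mm. A picture is of the moment at which its call begins: read the wrist's pose just before it.
A pose or a line that the arm cannot do raises bot.MotionError and nothing moves.
- bot.finish_job(): hands the job in; it is judged then, once.
The state is a dict: "clock": time; "joint_positions": joint angles; "qvel": joint speeds; "effort": joint torques, N m; "ee_pos": TCP position; "tool_rot": TCP orientation; "ft_force": force on the tool from outside, world axes, zero at the start; "moment": the same for the moment, N m; "grip_width": finger opening in mm; "grip_force": force on a finger pad.
Only numpy, scipy, OpenCV 4.12 (cv2) and the standard library are available. Lean on these libraries where they do the work, as an engineer would, in place of code of your own. Each camera call takes 0.05 s, during which the arm holds its last target. There are 200 camera calls.

## Working session

There is one attempt and no reset: what is moved stays moved. The work goes in short steps, each a Python script; the robot and the scene stay as the last script left them, time stands still between calls to the robot, and variables do not carry over. Pictures are saved under pics/ and viewed, at most 10 in all, crops included, and the job is handed in when it is done.

```bash
ls; mkdir -p pics
cat > h.py <<'E'
import numpy as np, cv2
from scipy.spatial.transform import Rotation as R
from rig import bot
def q2R(q): return R.from_quat([q[1],q[2],q[3],q[0]]).as_matrix()
def R2q(M): q=R.from_matrix(M).as_quat(); return [q[3],q[0],q[1],q[2]]
def cam(name):
    s=bot.read_state(); c=bot.read_camera(name)
    c['f']=c['image'].shape[0]/2/np.tan(np.radians(c['fovy'])/2)
    if 'mount' in c:
        T=np.eye(4);T[:3,:3]=q2R(s['tool_rot']);T[:3,3]=s['ee_pos'];T=T@np.array(c['mount'])
        c['R'],c['t']=T[:3,:3],T[:3,3]
    else:
        a=np.array(c['attitude']); c['R']=a if a.shape==(3,3) else q2R(a); c['t']=np.array(c['eye'])
    return c
def rays(c,uv):
    uv=np.atleast_2d(uv).astype(float)
    d=np.c_[(uv[:,0]-c['cx'])/c['f'],(uv[:,1]-c['cy'])/c['f'],np.ones(len(uv))]
    return d@c['R'].T
def cloud(c):
    h,w=c['depth'].shape; u,v=np.meshgrid(np.arange(w),np.arange(h))
    d=rays(c,np.c_[u.ravel(),v.ravel()]); return (c['t']+d*c['depth'].reshape(-1,1)).reshape(h,w,3)
def plane_hit(c,uv,p0,n):
    d=rays(c,uv); return c['t']+d*(((p0-c['t'])@n)/(d@n))[:,None]
E
python3 - <<'E'
from h import *
for n in ['top','side']:
    c=cam(n); cv2.imwrite(f'pics/{n}0.png',c['image']); np.savez(f'{n}0.npz',**{k:np.array(v) for k,v in c.items()})
    print(n,c['t'],c['R'].round(3).tolist(),c['fovy'],c['cx'],c['cy'])
s=bot.read_state();print(s)
E
```

```text
pics
top [ 411.0726585    -8.4682247  1427.48971688] [[-0.025, -0.994, 0.108], [-1.0, 0.024, -0.01], [0.007, -0.108, -0.994]] 42.5400201765995 317.9113891896217 199.23108848645495
side [441.05185103 747.59707774 964.82801995] [[-0.989, -0.104, 0.108], [-0.15, 0.74, -0.656], [-0.012, -0.665, -0.747]] 52.60455165240713 319.3924536202168 191.30049530507026
{'clock': 0.1, 'joint_positions': array([ 1.25238642e+00,  3.00405949e-01,  1.52154446e+00,  2.18719184e-05,
        1.32070556e+00, -6.66054764e-02]), 'qvel': array([ 9.46145811e-04, -9.28455437e-04,  1.18528505e-04,  4.30920104e-04,
       -3.46524459e-05, -6.26438835e-05]), 'effort': array([ 5.53788577e-04, -5.44365084e+01, -3.62371194e+01, -8.17451928e-05,
        3.00906526e-03, -4.81128268e-06]), 'ee_pos': array([136.97179896, 532.46446596, 249.77253697]), 'tool_rot': array([-1.12115662e-04,  1.25572530e-01,  9.92084299e-01, -5.19809026e-04]), 'ft_force': array([-0.08819515,  0.43631701, -0.14187532]), 'moment': array([-0.03027531,  0.03185639, -0.00070898]), 'grip_force': 0.0, 'grip_width': 85.2044482299095}
```

View pics/top0.png

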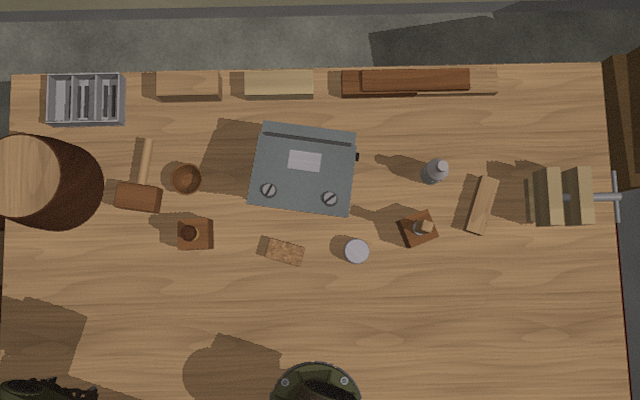

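View pics/side0.png

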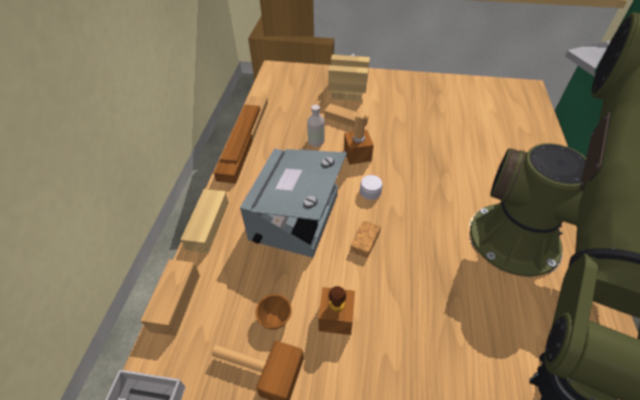

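Top view: cover spans about (247–356, 122–217), with screws at (268,190) and (329,199). The driver's block is at (418,228) with the pale handle at (425,226), and the awl's block at (195,234). The side view confirms the cover is open, with a gap at its front edge.

Run:
```python
from h import *
c={k:v for k,v in np.load('top0.npz').items()}
P=cloud(c); im=c['image']
def fit(pts):
    for _ in range(4):
        m=pts.mean(0); n=np.linalg.svd(pts-m,full_matrices=False)[2][2]; n*=np.sign(n[2]); r=(pts-m)@n
        pts=pts[abs(r)<max(2*r.std(),.5)]
    return m,n,r.std()
poly=np.zeros(im.shape[:2],np.uint8)
cv2.fillPoly(poly,[np.array([[268,150],[340,155],[335,185],[265,178]])],1)
m,n,sd=fit(P[poly>0]); print('cover',m,n,sd,'slope',np.degrees(np.arccos(n[2])),'yaw',np.degrees(np.arctan2(-n[1],-n[0])))
hsv=cv2.cvtColor(im,cv2.COLOR_BGR2HSV)
# cover mask: within 3mm of plane
r=abs((P-m)@n)
mask=((r<4)&(c['depth']>0)).astype(np.uint8); mask[:, :235]=0; mask[:,370:]=0; mask[:100]=0; mask[230:]=0
k,l,st,_=cv2.connectedComponentsWithStats(mask); i=1+st[1:,4].argmax()
ct=max(cv2.findContours((l==i).astype(np.uint8),0,1)[0],key=cv2.contourArea)
ax=np.array([-n[0],-n[1],0]); ax/=np.linalg.norm(ax); y=np.cross(n,np.cross(ax,n)); y=np.cross(n,(np.cross([0,0,1.],ax))) 
Y=np.cross([0,0,1.],ax); X=np.cross(Y,n)
Q=plane_hit(c,ct[:,0,:],m,n)-m
L=np.c_[Q@X,Q@Y]; print('local rect',cv2.minAreaRect(L.astype(np.float32)), np.percentile(L,[1,3,97,99],axis=0))
print('X',X,'Y',Y)
for uv in [(268,190),(329,199)]:
    q=plane_hit(c,[uv],m+9*n,n)[0]; print('screw',q,(q-m)@X,(q-m)@Y, 'depthpt',P[uv[1],uv[0]])
# blocks
for x0,x1,y0,y1 in [(390,445,200,255),(170,220,210,255)]:
    Z=P[y0:y1,x0:x1]; top=(abs(Z[...,2]-75)<6).astype(np.uint8)
    ct=np.argwhere(top)[:,::-1]+[x0,y0]
    q=plane_hit(c,ct,np.array([0,0,75.]),np.array([0,0,1.]))
    print('block',cv2.minAreaRect(q[:,:2].astype(np.float32)),len(q))
    h=np.argwhere(Z[...,2]>150)[:,::-1]+[x0,y0]; 
    if len(h):
        z=np.median(P[h[:,1],h[:,0],2]); q=plane_hit(c,h,np.array([0,0,173.]),np.array([0,0,1.]))
        print('handle',len(h),z,cv2.minAreaRect(q[:,:2].astype(np.float32)))
cv2.imwrite('pics/crop1.png',np.hstack([cv2.resize(im[110:250,235:455],None,fx=3.6,fy=3.6,interpolation=cv2.INTER_CUBIC)]))
```

```text
cover [628.80324455  16.01648885 167.13705684] [ 0.18721761 -0.0282839   0.98191119] 1.9997710118488279 slope 10.914389812298525 yaw 171.40900736686797
local rect ((0.28398895263671875, 1.423919677734375), (249.79501342773438, 226.3297119140625), 89.40655517578125) [[-113.15529594 -123.86319995]
 [-112.54574861 -123.2599734 ]
 [ 113.4489235   125.70304661]
 [ 113.99977196  126.14081152]]
X [-0.97089403  0.1466778   0.18934206] Y [-0.1493799  -0.98877988  0.        ]
screw [570.35193662  99.79423451 189.86077749] 73.3409167867298 -74.1062984540309 depthpt [570.96727347 100.21248025 185.07949832]
screw [544.80050588 -47.57174201 190.48771172] 76.65203656507435 75.4230838710431 depthpt [545.28135337 -47.71234718 186.03980269]
block ((474.7196960449219, -284.614013671875), (79.77879333496094, 82.0261001586914), 20.290023803710938) 659
handle 160 172.62342822769403 ((467.20892333984375, -259.379638671875), (113.76334381103516, 110.03739929199219), 85.85153198242188)
block ((474.4186096191406, 309.4210510253906), (80.51124572753906, 81.15386199951172), 0.27873173356056213) 697
handle 6 1427.4897168822895 ((482.6580810546875, 264.6053466796875), (104.5352554321289, 58.801300048828125), 68.23905944824219)
```

View pics/crop1.png

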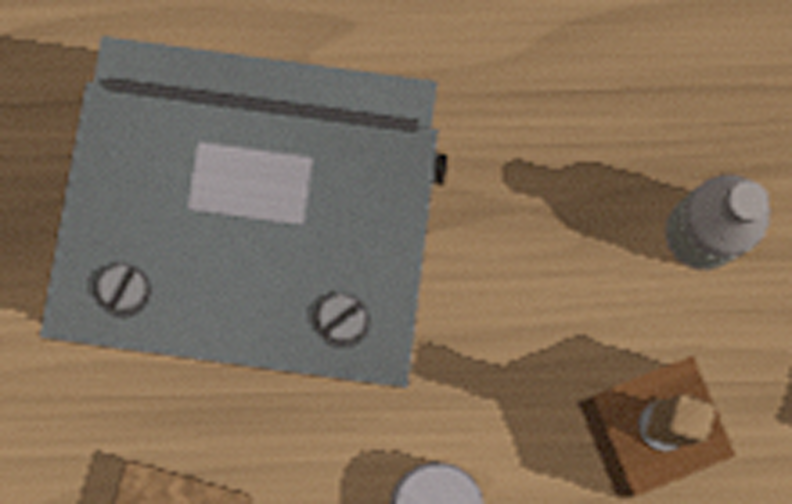

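The crop shows the cover past horizontal: it is about 0.71 rad open, with the hinge near (701,5,152). The handle is roughly aligned with its block. I'll shut the cover by following its arc with the closed fingertips.

```bash
cat >> h.py <<'E'
def axes(yaw,slope):
    """cover axes for slope (rad, 30deg shut; negative past level): x to hinge, y, z out"""
    u=np.array([np.cos(yaw),np.sin(yaw),0]); y=np.array([-np.sin(yaw),np.cos(yaw),0])
    x=u*np.cos(slope)+np.array([0,0,np.sin(slope)]); return x,y,np.cross(x,y)
def toolR(z,y): z=z/np.linalg.norm(z); y=y-z*(y@z); y=y/np.linalg.norm(y); return np.c_[np.cross(y,z),y,z]
E
cat > shut.py <<'E'
from h import *
print(bot.tip_reach)
H=np.array([701.6,5,152]); yaw=np.radians(-9.2)
def pose(sl,up,sgn,r=172):
    x,y,z=axes(yaw,np.radians(sl)); return H-r*x+(up+bot.tip_reach)*z, R2q(toolR(-z,sgn*y))
best=None
for sgn in (1,-1):
    qs=[bot.ik(*pose(sl,up,sgn)) for sl,up in [(-11,40),(0,0),(15,0),(30,0)]]
    print(sgn,[None if q is None else np.round(q,2).tolist() for q in qs])
    if all(q is not None for q in qs) and (best is None or abs(qs[0][5])<best[1]): best=(sgn,abs(qs[0][5]))
sgn=best[0]
bot.move_gripper(0)
bot.move_to(*pose(-11,40,sgn))
for sl,up in [(-11,4),(0,0),(10,0),(20,0),(26,0)]:
    p,q=pose(sl,up,sgn); h=bot.servo_line(p,q,speed=70); print(sl,bot.read_state()['ft_force'].round(1))
p,q=pose(33,-3,sgn); h=bot.servo_line(p,q,speed=30,until_force=18); s=bot.read_state(); print(h,s['ft_force'].round(1),s['ee_pos'],s['clock'])
p,q=pose(30,70,sgn); bot.servo_line(p,q,speed=150)
print(bot.read_state()['clock'])
E
python3 shut.py
```

```text
19.0
1 [[-0.02, 0.4, 1.42, 0.03, 1.52, -1.44], [-0.01, 0.34, 1.66, -0.0, 1.14, -1.42], [0.01, 0.3, 1.86, -0.07, 0.73, -1.36], [0.03, 0.35, 2.0, -0.33, 0.29, -1.09]]
-1 [[-0.02, 0.4, 1.42, 0.03, 1.52, 1.7], [-0.01, 0.34, 1.66, -0.0, 1.14, 1.72], [0.01, 0.3, 1.86, -0.07, 0.73, 1.79], [0.03, 0.35, 2.0, -0.33, 0.29, 2.05]]
-11 [ 0.7 -0.6  0.8]
0 [ 0.2  0.1 -0.4]
10 [-0.2 -0.   1.2]
20 [ 0.3  0.5 -0.4]
26 [ 0.5  0.8 -0.3]
True [-11.5  -0.7  16.9] [546.87876192  29.87357937  81.55979766] 6.6417
7.275
```

Run:
```python
from h import *
w=cam('wrist'); t=cam('top')
for n,c in (('w',w),('t',t)): np.savez(f'{n}1.npz',**{k:np.array(v) for k,v in c.items()})
print('mount',np.round(w['mount'],3).tolist(),w['fovy'],w['t'])
cv2.imwrite('pics/wt1.png',np.vstack([cv2.resize(w['image'],(480,300)),cv2.resize(t['image'][110:250,235:455],(480,300))]))
x,y,z=axes(np.radians(-9.2),np.radians(30)); H=np.array([701.6,5,152])
P=cloud(t)
for r in (40,100,140,185):
  p=H-r*x+10*y; d=(p-t['t'])@t['R']; u=d[:2]/d[2]*t['f']+[t['cx'],t['cy']]; v=P[int(u[1]),int(u[0])]; print(r,((v-H)@z).round(1))
```

```text
mount [[0.0, -0.946, -0.323, 83.582], [1.0, 0.0, -0.001, -0.689], [0.001, -0.323, 0.946, -124.237], [0.0, 0.0, 0.0, 1.0]] 61.40799815835561 [377.96184628  56.70287776 208.49288248]
40 3.1
100 -4.0
140 2.4
185 0.5
```

View pics/wt1.png

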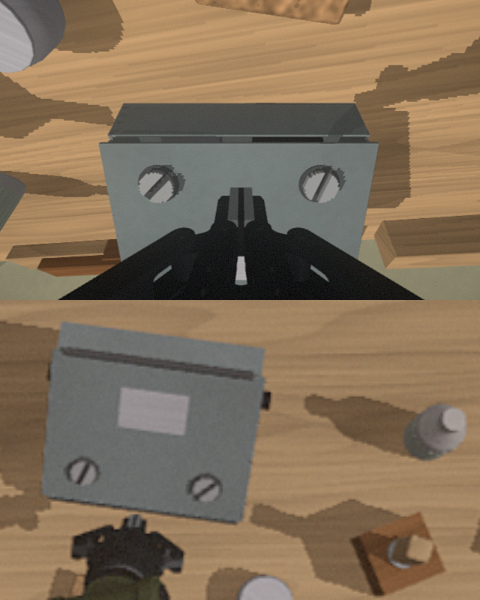

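The wrist view shows the cover down with slots at about (158,184) and (320,184) of the half-size picture, i.e. around (211,245) and (427,245) at full size. Next I measure the slope, screws and slots accurately.

```bash
cat > meas.py <<'E'
from h import *
def fit(pts):
    for _ in range(5):
        m=pts.mean(0); n=np.linalg.svd(pts-m,full_matrices=False)[2][2]; n*=np.sign(n[2]); r=(pts-m)@n
        pts=pts[abs(r)<max(2*r.std(),.5)]
    return m,n,r.std()
def screws(c,m,n,tag,guess,yaw=np.radians(-9.2)):
    """bright head discs on plane m,n -> rectify the head plane, find disc & slot"""
    x,y,_=axes(yaw,np.arccos(n[2])); out=[]
    for s,g in zip('LR',guess):
        # rectified 60x60mm patch at 6 px/mm on the head-top plane
        N=300; k=6.; jj,ii=np.meshgrid(np.arange(N),np.arange(N))
        g=g-n*((g-m)@n-9)
        W=g+((N/2-ii)/k)[...,None]*x+((N/2-jj)/k)[...,None]*y   # rows down slope, cols to right
        d=(W-c['t'])@c['R']; uv=(d[...,:2]/d[...,2:]*c['f']+[c['cx'],c['cy']]).astype(np.float32)
        p=cv2.remap(c['image'],uv,None,cv2.INTER_CUBIC); gray=cv2.cvtColor(p,cv2.COLOR_BGR2GRAY)
        b,gg,r=[p[...,i].astype(int) for i in range(3)]
        th,_=cv2.threshold(gray,0,255,cv2.THRESH_OTSU)
        mk=((gray>th)).astype(np.uint8); mk=cv2.morphologyEx(mk,cv2.MORPH_OPEN,np.ones((9,9)))
        _,l,st,ce=cv2.connectedComponentsWithStats(mk)
        mk2=np.zeros_like(mk)
        for i in range(1,len(st)):
            if st[i,4]>2000 and np.hypot(*(ce[i]-N/2))<90: mk2[l==i]=1
        pts=np.argwhere(mk2)[:,::-1].astype(np.int32)
        (cx,cy),rad=cv2.minEnclosingCircle(pts)
        hull=cv2.convexHull(pts); hm=np.zeros_like(mk); cv2.fillConvexPoly(hm,hull,1)
        mo=cv2.moments(hull); e=cv2.fitEllipse(hull)
        inn=np.zeros_like(mk); cv2.circle(inn,(int(cx),int(cy)),int(rad*.95),1,-1)
        sl=((inn*hm>0)&(mk2==0)).astype(np.uint8); _,l,st,ce=cv2.connectedComponentsWithStats(sl)
        i=1+st[1:,4].argmax(); sp=np.argwhere(l==i)[:,::-1].astype(float); sm=sp.mean(0); ev=np.linalg.svd(sp-sm,full_matrices=False)[2][0]
        # slot dir in cover: up-slope comp -ev[1], right comp ev[0]; clockwise seen from outside from up
        ang=np.arctan2(ev[0],-ev[1])%np.pi
        f=lambda q: g+(N/2-q[1])/k*x+(N/2-q[0])/k*y
        print(tag,s,'th',th,'circ',np.round(f((cx,cy)),1),'rad',round(rad/k,1),'ell',np.round(f(e[0]),1),np.round(np.array(e[1])/k/2,1),'slotc',np.round(f(sm),1),'ang',round(ang,3),'area',st[i,4]/k/k)
        out.append((f(e[0]),ang)); cv2.imwrite(f'pics/p_{tag}{s}.png',p)
    return out
if __name__=='__main__':
    w=dict(np.load('w1.npz')); t=dict(np.load('t1.npz'))
    x,y,z=axes(np.radians(-9.2),np.radians(30)); H=np.array([701.6,5,152])
    for tag,c,(u0,u1,v0,v1) in (('w',w,(235,405,200,240)),('t',t,(265,345,140,180))):
        P=cloud(c)[v0:v1,u0:u1].reshape(-1,3); dz=c['depth'][v0:v1,u0:u1].ravel(); P=P[dz>0]; P=P[abs((P-H)@z)<12]
        m,n,sd=fit(P); print(tag,m.round(1),n.round(4),sd,'slope',np.degrees(np.arccos(n[2])),'yaw',np.degrees(np.arctan2(n[1],n[0]))-180, 'H off',(H-m)@n)
        screws(c,H,z,tag,[H-150*x+s*75*y+9*z for s in (1,-1)])
    # hinge / side edges on top camera
E
python3 meas.py
python3 - <<'E'
import cv2,numpy as np
cv2.imwrite('pics/p.png',np.vstack([np.hstack([cv2.imread(f'pics/p_{t}{s}.png') for s in 'LR']) for t in 'wt']))
E
```

```text
w [558.8  26.1  67.6] [-0.4902  0.08    0.8679] 0.46897036787764845 slope 29.779977091055233 yaw -9.27384385404514 H off 1.542074991477171Traceback (most recent call last):
  File "meas.py", line 43, in <module>
    screws(c,H,z,tag,[H-150*x+s*75*y+9*z for s in (1,-1)])
    ~~~~~~^^^^^^^^^^^^^^^^^^^^^^^^^^^^^^^^^^^^^^^^^^^^^^^^
  File "meas.py", line 27, in screws
    mo=cv2.moments(hull); e=cv2.fitEllipse(hull)
                            ~~~~~~~~~~~~~~^^^^^^
cv2.error: OpenCV(4.12.0) /io/opencv/modules/imgproc/src/shapedescr.cpp:361: error: (-201:Incorrect size of input array) There should be at least 5 points to fit the ellipse in function 'fitEllipseNoDirect'

[ WARN:0@0.022] global loadsave.cpp:275 findDecoder imread_('pics/p_wL.png'): can't open/read file: check file path/integrity
[ WARN:0@0.022] global loadsave.cpp:275 findDecoder imread_('pics/p_wR.png'): can't open/read file: check file path/integrity
[ WARN:0@0.022] global loadsave.cpp:275 findDecoder imread_('pics/p_tL.png'): can't open/read file: check file path/integrity
[ WARN:0@0.022] global loadsave.cpp:275 findDecoder imread_('pics/p_tR.png'): can't open/read file: check file path/integrity
Traceback (most recent call last):
cv2.error: OpenCV(4.12.0) :-1: error: (-5:Bad argument) in function 'imwrite'
> Overload resolution failed:
>  - img data type = object is not supported
>  - Expected Ptr<cv::UMat> for argument 'img'
```

Slope 29.8°, so the cover is shut, and yaw is −9.3°. I'll dump the patches before thresholding to see why the mask failed.

```bash
sed -i "s|        b,gg,r=.*|        cv2.imwrite(f'pics/p_{tag}{s}.png',p)|; s|        if len|&|" meas.py
sed -i "s|        (cx,cy),rad=cv2.minE|        if len(pts)<50: print(tag,s,'none',th); continue\n&|" meas.py
python3 meas.py
python3 - <<'E'
import cv2,numpy as np
cv2.imwrite('pics/p.png',np.vstack([np.hstack([cv2.imread(f'pics/p_{t}{s}.png') for s in 'LR']) for t in 'wt']))
E
```

```text
w [558.8  26.1  67.6] [-0.4902  0.08    0.8679] 0.46897036787764845 slope 29.779977091055233 yaw -9.27384385404514 H off 1.542074991477171Traceback (most recent call last):
  File "meas.py", line 44, in <module>
    screws(c,H,z,tag,[H-150*x+s*75*y+9*z for s in (1,-1)])
    ~~~~~~^^^^^^^^^^^^^^^^^^^^^^^^^^^^^^^^^^^^^^^^^^^^^^^^
  File "meas.py", line 28, in screws
    mo=cv2.moments(hull); e=cv2.fitEllipse(hull)
                            ~~~~~~~~~~~~~~^^^^^^
cv2.error: OpenCV(4.12.0) /io/opencv/modules/imgproc/src/shapedescr.cpp:361: error: (-201:Incorrect size of input array) There should be at least 5 points to fit the ellipse in function 'fitEllipseNoDirect'

[ WARN:0@0.014] global loadsave.cpp:275 findDecoder imread_('pics/p_wR.png'): can't open/read file: check file path/integrity
Traceback (most recent call last):
ValueError: all the input arrays must have same number of dimensions, but the array at index 0 has 3 dimension(s) and the array at index 1 has 1 dimension(s)
```

```bash
sed -i "s|        th,_=cv2.*|        th=(np.median(gray)+np.percentile(gray,97))/2|; s|print(tag,s,'none',th); continue|print(tag,s,'none',th); continue\n        |" meas.py
sed -i "s|hull=cv2.convexHull(pts);|hull=cv2.convexHull(pts);print(len(hull)) if len(hull)<6 else 0;|" meas.py
python3 meas.py
python3 - <<'E'
import cv2,numpy as np
cv2.imwrite('pics/p.png',np.vstack([np.hstack([cv2.imread(f'pics/p_{t}{s}.png') for s in 'LR']) for t in 'wt']))
E
```

```text
w [558.8  26.1  67.6] [-0.4902  0.08    0.8679] 0.46897036787764845 slope 29.779977091055233 yaw -9.27384385404514 H off 1.542074991477171
w L th 136.0 circ [581.5  97.   85.5] rad 15.8 ell [581.5  97.   85.5] [14.8 15.6] slotc [581.5  96.9  85.4] ang 0.333 area 210.30555555555554
w R th 138.0 circ [557.7 -50.3  85.5] rad 15.4 ell [557.8 -50.4  85.5] [14.8 15.2] slotc [557.7 -50.3  85.5] ang 0.771 area 212.13888888888889
t [654.7  12.2 124. ] [-0.4984  0.0819  0.863 ] 1.9676920872816335 slope 30.33966466156914 yaw -9.330979362710849 H off 0.18385414919973872
t L th 121.0 circ [581.5  96.7  85.5] rad 15.3 ell [581.7  96.8  85.6] [14.1 15.3] slotc [581.7  96.7  85.6] ang 0.339 area 245.66666666666666
t R th 121.0 circ [557.9 -50.8  85.6] rad 15.1 ell [557.8 -50.9  85.6] [14.6 14.9] slotc [557.9 -51.2  85.7] ang 0.771 area 222.19444444444446
```

View pics/p.png

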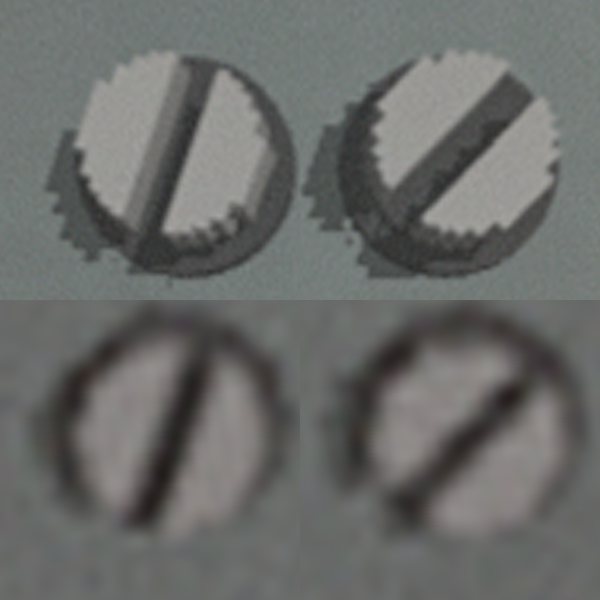

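The patches show both heads centred, with clear slots at 0.335 rad (L) and 0.771 rad (R). The top and wrist views agree to within 0.5 mm. Next I check which grasp orientations reach the screws, then look at the driver.

```bash
cat >> h.py <<'E'
YAW=np.radians(-9.25); CX,CY,CZ=axes(YAW,np.radians(30))
SL={'L':np.array([581.6,96.9,85.5]),'R':np.array([557.8,-50.5,85.5])}; A0={'L':.335,'R':.771}
def sdir(a): return np.cos(a)*CX-np.sin(a)*CY
def ikp(p,Rm):
    return bot.ik(p,R2q(Rm))
E
python3 - <<'E'
from h import *
for S in 'LR':
  for opt in (0,1):       # 0 blade along tool y ; 1 along tool x
    for sg in (1,-1):
      o=[]
      for a,up in ((A0[S],60),(A0[S],-5),(1.1,-5),(1.62,-5)):
        d=sg*sdir(a); z=-CZ; y=d if opt==0 else np.cross(z,d)
        q=ikp(SL[S]+(125+up)*CZ,toolR(z,y)); o.append(None if q is None else np.round(q,2).tolist())
      print(S,opt,sg,*o)
t=cam('top'); P=cloud(t)[200:255,390:445]; m=(P[...,2]>150)&(P[...,2]<190)
h=np.argwhere(m)[:,::-1]+[390,200]; q=plane_hit(t,h,np.array([0,0,173.]),np.array([0,0,1.])); print('handle',cv2.minAreaRect(q[:,:2].astype(np.float32)),q.mean(0))
p=np.array([474.7,-284.6,290])
for k in range(4):
  a=np.radians(20.3+90*k); q=ikp(p,toolR(np.array([0,0,-1.]),np.array([np.cos(a),np.sin(a),0]))); print(k,None if q is None else q.round(2))
E
```

```text
L 0 1 [0.24, -0.0, 1.95, -0.3, 0.72, 0.91] [0.21, 0.14, 1.95, -0.33, 0.59, 0.94] [0.21, 0.14, 1.95, -0.33, 0.59, 1.71] [0.21, 0.14, 1.95, -0.33, 0.59, 2.23]
L 0 -1 [0.24, -0.0, 1.95, -0.3, 0.72, -2.23] [0.21, 0.14, 1.95, -0.33, 0.59, -2.2] [0.21, 0.14, 1.95, -0.33, 0.59, -1.44] [0.21, 0.14, 1.95, -0.33, 0.59, -0.92]
L 1 1 [0.24, -0.0, 1.95, -0.3, 0.72, 2.48] [0.21, 0.14, 1.95, -0.33, 0.59, 2.51] None [0.21, 0.14, 1.95, -0.33, 0.59, -2.49]
L 1 -1 [0.24, -0.0, 1.95, -0.3, 0.72, -0.66] [0.21, 0.14, 1.95, -0.33, 0.59, -0.63] [0.21, 0.14, 1.95, -0.33, 0.59, 0.13] [0.21, 0.14, 1.95, -0.33, 0.59, 0.65]
R 0 1 [-0.15, -0.11, 2.06, -0.01, 0.67, 0.78] [-0.15, 0.05, 2.05, -0.01, 0.52, 0.79] [-0.15, 0.05, 2.05, -0.01, 0.52, 1.11] [-0.15, 0.05, 2.05, -0.01, 0.52, 1.63]
R 0 -1 [-0.15, -0.11, 2.06, -0.01, 0.67, -2.36] [-0.15, 0.05, 2.05, -0.01, 0.52, -2.36] [-0.15, 0.05, 2.05, -0.01, 0.52, -2.03] [-0.15, 0.05, 2.05, -0.01, 0.52, -1.51]
R 1 1 [-0.15, -0.11, 2.06, -0.01, 0.67, 2.36] [-0.15, 0.05, 2.05, -0.01, 0.52, 2.36] None None
R 1 -1 [-0.15, -0.11, 2.06, -0.01, 0.67, -0.79] [-0.15, 0.05, 2.05, -0.01, 0.52, -0.79] [-0.15, 0.05, 2.05, -0.01, 0.52, -0.46] [-0.15, 0.05, 2.05, -0.01, 0.52, 0.06]
handle ((474.5595703125, -282.818359375), (31.08437728881836, 29.33810806274414), 76.09983825683594) [ 474.4583389  -282.55788245  173.        ]
0 [-0.61  0.28  1.45 -0.    1.41 -0.96]
1 [-0.61  0.28  1.45 -0.    1.41 -2.53]
2 [-0.61  0.28  1.45 -0.    1.41  2.18]
3 [-0.61  0.28  1.45 -0.    1.41  0.61]
```

Run:
```python
from h import *
a=np.radians(20.3-90); Rm=toolR(np.array([0,0,-1.]),np.array([np.cos(a),np.sin(a),0]))
bot.move_gripper(60)
bot.move_to([474.6,-283.5,280],R2q(Rm))
w=cam('wrist'); np.savez('w2.npz',**{k:np.array(v) for k,v in w.items()}); cv2.imwrite('pics/w2.png',w['image'])
P=cloud(w); Z=P[...,2]
near=(np.hypot(P[...,0]-474.6,P[...,1]+283)<45)&(w['depth']>0)
for nm,lo,hi,z0 in (('handle',166,180,173),('block',70,80,75)):
    m=(near if nm=='handle' else np.hypot(P[...,0]-474.6,P[...,1]+283)<70)&(Z>lo)&(Z<hi)
    if m.sum()<20: print(nm,'few'); continue
    print(nm,m.sum(),np.median(Z[m]))
    k,l,st,_=cv2.connectedComponentsWithStats(m.astype(np.uint8)); i=1+st[1:,4].argmax()
    uv=np.argwhere(l==i)[:,::-1]
    q=plane_hit(w,uv,np.array([0,0,float(z0)]),np.array([0,0,1.])); print(cv2.minAreaRect(q[:,:2].astype(np.float32)),q.mean(0).round(1))
print(bot.read_state()['clock'])
```

```text
handle 1389 173.26051361339486
((477.69964599609375, -285.35882568359375), (28.313745498657227, 28.34872055053711), 71.00741577148438) [ 477.8 -285.4  173. ]
block 4162 75.65312474808985
((476.18951416015625, -286.0562744140625), (80.22138977050781, 80.19359588623047), 20.40117835998535) [ 485.1 -282.4   75. ]
9.6417
```

View pics/w2.png

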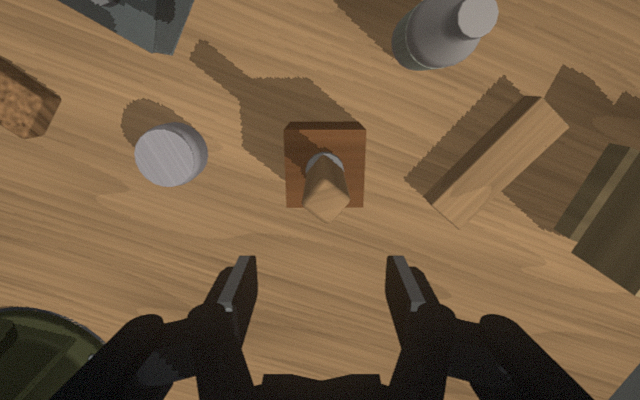

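The wrist view shows the handle top at (326,202), turned about 50° from its block, with face axes at 71° and −19°. I'll grip along −19°, lift the driver and look at the blade.

Run:
```python
from h import *
a=np.radians(-19); Rm=toolR(np.array([0,0,-1.]),np.array([np.cos(a),np.sin(a),0]))
bot.move_to([476.5,-284.5,220],R2q(Rm)); bot.servo_line([476.5,-284.5,140],speed=120)
bot.move_gripper(20,100); s=bot.read_state(); print(s['grip_width'],s['grip_force'],s['ee_pos'],s['ft_force'])
bot.servo_line([476.5,-284.5,245],speed=150)
w=cam('wrist'); s=bot.read_state(); np.savez('w3.npz',**{k:np.array(v) for k,v in w.items()})
d=cam('side'); np.savez('s3.npz',**{k:np.array(v) for k,v in d.items()})
# project expected blade end in both
tp=np.array([*s['ee_pos'][:2],s['ee_pos'][2]-125])
uv=[]
for c in (w,d):
    e=(tp-c['t'])@c['R']; uv.append((e[:2]/e[2]*c['f']+[c['cx'],c['cy']]).astype(int))
print(uv,s['clock'],s['grip_width'],s['ee_pos'])
W=w['image']; u,v=uv[1]; C=cv2.resize(d['image'][max(v-60,0):v+30,u-50:u+50],(400,400),interpolation=cv2.INTER_CUBIC)
cv2.imwrite('pics/w3.png',np.hstack([cv2.resize(W[0:400,120:520],(400,400)),C]))
```

```text
27.304534810465995 98.24135899543762 [ 476.78241605 -284.67169541  140.81896455] [-1.05606075  0.92764025  6.76949222]
[array([321, 194]), array([359, 128])] 12.6 27.131629753264633 [ 476.16921845 -284.29713483  243.71889764]
```

View pics/w3.png

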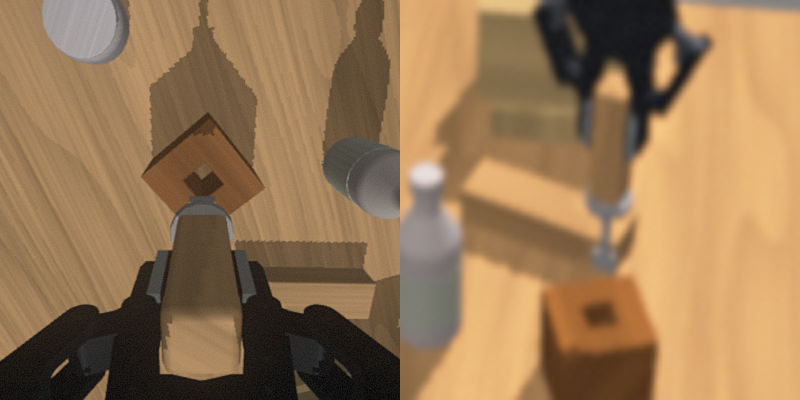

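The driver is held squarely. In the side crop the blade at (604,258) looks wide, which suggests it lies along tool y. I'll confirm that from the saturation profile.

Run:
```python
from h import *
d=dict(np.load('s3.npz')); hsv=cv2.cvtColor(d['image'],cv2.COLOR_BGR2HSV)
print(hsv[108:134,340:368,1])
w=dict(np.load('w3.npz')); u0=np.array([476.2,-284.3,243.7])
# hint: visible steel below collar in wrist view
h2=cv2.cvtColor(w['image'],cv2.COLOR_BGR2HSV); print(h2[186:212:2,285:360:3,1])
```

```text
[[125 126 128 128 129 129 127 128 128 127 128 127 128 127 125 123 123 126
  127 128 129 125 126 125 128 129 128 126]
 [125 126 126 125 126 127 127 129 128 128 127 126 128 127 122 114 114 123
  127 129 128 127 127 126 124 121 121 122]
 [125 126 125 125 126 124 125 126 128 128 129 128 128 127 116  99 101 117
  128 128 128 128 129 126 119  93  98 112]
 [125 125 125 124 126 125 124 125 126 128 127 127 128 124 112  88  88 110
  120 127 127 128 128 121  92  56  65  97]
 [125 124 125 125 125 126 124 126 125 126 126 126 126 124 113  82  64  83
  100 112 116 125 124 102  56  27  44  88]
 [125 125 125 125 125 125 125 126 126 126 126 127 125 124 118  88  47  36
   52  67  81  90  96  66  23  14  43  94]
 [129 127 128 127 125 127 126 125 126 126 126 127 127 124 121 103  56  17
   15  21  31  43  51  32  11  18  62 108]
 [129 129 129 128 127 127 126 125 125 128 126 127 126 125 124 114  88  50
   24  11   9  15  23  22  28  58  98 121]
 [127 128 128 129 128 129 128 128 128 126 125 126 127 126 126 124 115  97
   73  40  14  24  51  63  79 106 120 128]
 [129 126 127 127 128 128 129 128 128 129 128 1
[... 2608 characters left out ...]
81  32  31  39  23  23  28  31  24 152
  146 146 144 143 159 145 142]
 [148 143 149 148 146 149 154 154  64  33  26  32  45  35  30  36  26 146
  153 136 154 149 149 149 143]
 [142 153 158 153 145 149 145 148  32  32  27  31  19  29  24  41  19 106
  143 157 149 158 150 146 146]
 [117 156 148 146 146 150 144  78  31  43  31  14  19  28  27  37  35  72
  147 144 146 147 147 144 147]
 [112 138 145 146 151 153  95  34  32  23  21  26  23  13  18  15  25  19
   41 131 157 142 150 141 151]
 [117 117 152 136 154 126  29  21  19  21  19  30  14  26  24  26  23  20
   37  26 156 141 147 139 137]
 [113 114 135 149 147  30  19  16  22  19  19  21  19  16  16  16  23  24
   24  22 115 145 160 145 114]]
```

Both views show a blade about 19 mm wide along tool y, so it is held blade ∥ jaw line. Next I hover over the right screw and look at the tip and slot together.

```bash
cat >> h.py <<'E'
def spose(S,a,up,off=np.zeros(3)):
    return SL[S]+(125.8+up)*CZ+off, R2q(toolR(-CZ,sdir(a)))
def proj(c,p):
    e=(np.atleast_2d(p)-c['t'])@c['R']; return e[:,:2]/e[:,2:]*c['f']+[c['cx'],c['cy']]
E
python3 - <<'E'
from h import *
p=bot.read_state()['ee_pos']; bot.servo_line([p[0],p[1],290],speed=200)
bot.move_to(*spose('R',A0['R'],60)); p,q=spose('R',A0['R'],14); bot.servo_line(p,q,speed=100); bot.dwell(.2)
s=bot.read_state(); print(s['clock'],s['ee_pos']-p,s['joint_positions'].round(2),s['ft_force'].round(1))
w=cam('wrist'); np.savez('w4.npz',**{k:np.array(v) for k,v in w.items()})
T=q2R(s['tool_rot'])
print('tip uv',proj(w,s['ee_pos']+T@[0,0,125.8]),'slot',proj(w,[SL['R'],SL['R']+12*sdir(A0['R']),SL['R']-12*sdir(A0['R'])]))
cv2.imwrite('pics/w4.png',cv2.resize(w['image'][130:280,220:420],(800,600),interpolation=cv2.INTER_CUBIC))
E
```

```text
14.825 [ 0.06439218 -0.04636184  0.64924348] [-0.15 -0.    2.06 -0.01  0.57  0.79] [ 0.5 -0.4 -2.2]
tip uv [[320.48315292 194.69877614]] slot [[320.01478759 189.53664314]
 [334.59011872 189.5365521 ]
 [305.43872578 189.53673419]]
```

View pics/w4.png

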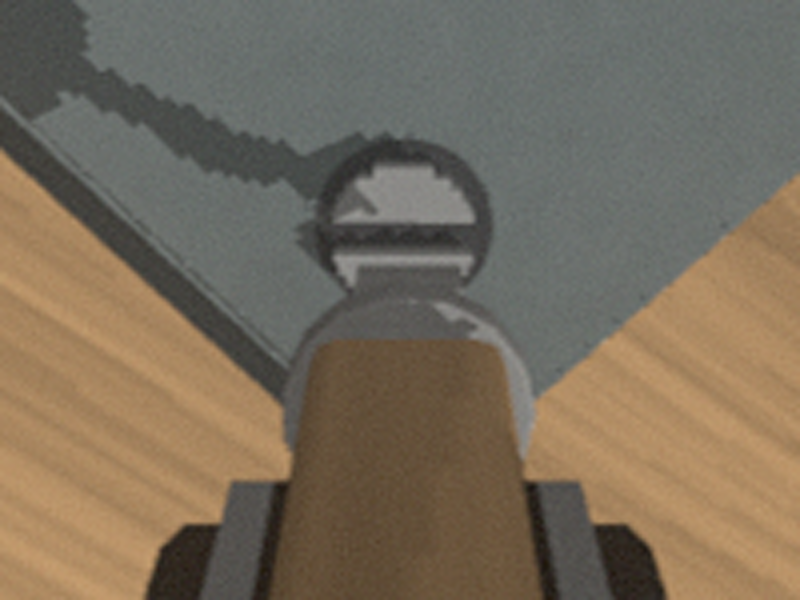

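The hover view shows the slot centred at about (404,238) in the crop, which is pixel (321,189.5) and matches the estimate. The blade's end edge is near row 264 (196 in the full picture), so the tip sits about 2 mm toward −x of the tool. I'll shift by that and insert.

```bash
cat > ins.py <<'E'
from h import *
import sys
def st(S,msg,off):
    s=bot.read_state(); T=q2R(s['tool_rot']); e=s['ee_pos']-SL[S]-off
    tq=s['moment']@CZ
    print(msg,'t',round(s['clock'],2),'up',round(e@CZ-125.8,2),'lat',round(e@CX,2),round(e@CY,2),'F',(s['ft_force']@np.c_[CX,CY,CZ]).round(1),'Mz',round(tq,3),'gw',round(s['grip_width'],2))
    return e@CZ-125.8
def insert(S,tx,ty):
    a=A0[S]; T=toolR(-CZ,sdir(a)); off=T@[tx,ty,0]
    p,q=spose(S,a,3,off); bot.servo_line(p,q,speed=60); st(S,'hover',off)
    p,q=spose(S,a,-6.5,off); h=bot.servo_line(p,q,speed=15,until_force=8); return h,st(S,'in %s'%h,off)
E
python3 - <<'E'
from ins import *
print(insert('R',2.0,-.8))
E
```

```text
hover t 15.21 up 2.52 lat -0.31 0.1 F [-0.7  0.5 -1.8] Mz -0.016 gw 26.87
in False t 15.99 up -6.47 lat 0.03 -0.01 F [-0.6  0.4 -1.1] Mz -0.024 gw 26.9
(False, np.float64(-6.4738061617822495))
```

It went in to full depth without touching. Now I turn it in steps, watching the axial moment.

```bash
cat >> ins.py <<'E'
def turn(S,tx,ty,a,amax=1.93,step=.12,up=-5.2,lim=.3):
    base=None; log=[]
    while a<amax:
        a=min(a+step,amax); T=toolR(-CZ,sdir(a)); p,q=spose(S,a,up,T@[tx,ty,0]); bot.servo_line(p,q,speed=40)
        s=bot.read_state(); T2=q2R(s['tool_rot']); tip=s['ee_pos']+T2@[-tx,-ty,125.8+up]
        arm=s['ee_pos']-SL[S]
        m=s['moment']@CZ; base=m if base is None else base
        log.append((round(a,2),round(s['clock'],2),round(m,3),*(s['ft_force']@np.c_[CX,CY,CZ]).round(1)))
        if a>1.55: step=.05
        if abs(m-base)>lim: break
    print(*log,sep='\n'); return a
E
python3 - <<'E'
from ins import *
print(turn('R',2.0,-.8,A0['R']))
E
```

```text
(0.89, 16.26, np.float64(-0.041), np.float64(-0.7), np.float64(-0.1), np.float64(-1.2))
(1.01, 16.52, np.float64(-0.012), np.float64(-2.0), np.float64(-0.1), np.float64(-0.5))
(1.13, 16.79, np.float64(0.055), np.float64(-2.0), np.float64(0.2), np.float64(-1.5))
(1.25, 17.06, np.float64(0.067), np.float64(-2.9), np.float64(1.8), np.float64(-1.4))
(1.37, 17.32, np.float64(0.061), np.float64(-3.4), np.float64(1.7), np.float64(-1.7))
(1.49, 17.59, np.float64(0.053), np.float64(-2.4), np.float64(1.3), np.float64(-0.5))
(1.61, 17.86, np.float64(-0.013), np.float64(-2.9), np.float64(1.4), np.float64(-1.6))
(1.66, 18.11, np.float64(0.036), np.float64(-3.0), np.float64(3.4), np.float64(-1.8))
(1.71, 18.36, np.float64(0.056), np.float64(-3.7), np.float64(3.1), np.float64(-1.3))
(1.76, 18.61, np.float64(0.015), np.float64(-3.8), np.float64(3.2), np.float64(-0.4))
(1.81, 18.86, np.float64(0.002), np.float64(-2.6), np.float64(3.7), np.float64(-0.8))
(1.86, 19.11, np.float64(0.116), np.float64(-3.3), np.float64(4.0), np.float64(-1.3))
(1.91, 19.36, np.float64(0.216), np.float64(-2.3), np.float64(5.2), np.float64(-2.2))
(1.93, 19.61, np.float64(0.278), np.float64(-3.2), np.float64(4.5), np.float64(-1.1))
1.93
```

The torque rises sharply past 1.83, so the right screw is at its stop (0.28 N m). I'll relax, withdraw, check the slot from above, then go to the left screw with the other wrist sense for joint range.

```bash
sed -i "s/^def spose.*/SG={'R':1,'L':-1}\ndef spose(S,a,up,off=np.zeros(3)):/; s/R2q(toolR(-CZ,sdir(a)))/R2q(toolR(-CZ,SG[S]*sdir(a)))/" h.py
sed -i "s/toolR(-CZ,sdir(a))/toolR(-CZ,SG[S]*sdir(a))/" ins.py
cat >> ins.py <<'E'
def leave(S,tx,ty,a,up=-5.2):
    for aa,u in ((a-.2,up),(a-.2,5),(a-.2,60)):
        T=toolR(-CZ,SG[S]*sdir(aa)); p,q=spose(S,aa,u,T@[tx,ty,0]); bot.servo_line(p,q,speed=80 if u>0 else 40)
E
python3 - <<'E'
from ins import *
from meas import screws
leave('R',2,-.8,1.93)
w=cam('wrist'); np.savez('w5.npz',**{k:np.array(v) for k,v in w.items()})
bot.move_to(*spose('L',A0['L'],60)); T=toolR(-CZ,-sdir(A0['L'])); p,q=spose('L',A0['L'],14,T@[2,-.8,0]); bot.servo_line(p,q,speed=100); bot.dwell(.2)
st('L','hover14',T@[2,-.8,0])
t=cam('top'); np.savez('t5.npz',**{k:np.array(v) for k,v in t.items()})
x=cam('wrist'); np.savez('w6.npz',**{k:np.array(v) for k,v in x.items()})
print('slot uv',proj(x,SL['L']), 'R uv in w5',proj(w,SL['R']))
u,v=proj(w,SL['R'])[0].astype(int)
A=cv2.resize(w['image'][v-50:v+50,u-65:u+65],(400,300)); u,v=proj(t,SL['R'])[0].astype(int)
B=cv2.resize(t['image'][v-20:v+20,u-26:u+26],(400,300),interpolation=cv2.INTER_CUBIC)
C=cv2.resize(x['image'][150:225,270:370],(800,300*2),interpolation=cv2.INTER_CUBIC)[150:450]
cv2.imwrite('pics/w6.png',np.vstack([np.hstack([A,B]),C]))
E
```

```text
hover14 t 25.24 up 14.58 lat 0.34 0.15 F [-1.4 -0.2 -1.6] Mz 0.043 gw 26.73
slot uv [[322.25694882 193.20384061]] R uv in w5 [[320.75991004 177.31410477]]
```

View pics/w6.png

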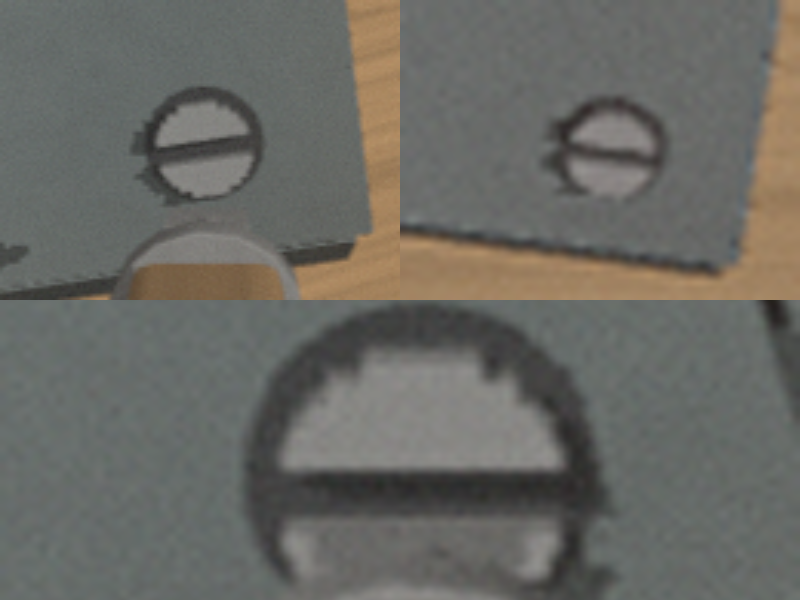

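Upper panels: the right screw's slot is parallel to the cover edge, so it is home. Lower panel: the left slot lies across at about (425,490) with the blade below it and aligned. Insert and turn.

Run:
```python
from ins import *
h,u=insert('L',2.0,-.8)
if u<-4: print(turn('L',2.0,-.8,A0['L'],amax=1.97))
```

```text
hover t 25.68 up 2.47 lat -0.34 -0.1 F [-1.3  0.4 -1.1] Mz 0.022 gw 27.0
in True t 26.18 up -4.53 lat -0.05 0.22 F [ 0.8  3.2 -2.5] Mz -0.059 gw 26.74
(0.46, 26.45, np.float64(-0.013), np.float64(0.8), np.float64(4.8), np.float64(-2.1))
(0.57, 26.72, np.float64(-0.004), np.float64(2.4), np.float64(5.4), np.float64(-2.5))
(0.69, 26.98, np.float64(0.071), np.float64(3.0), np.float64(4.8), np.float64(-2.1))
(0.81, 27.25, np.float64(0.041), np.float64(2.5), np.float64(6.0), np.float64(-2.0))
(0.93, 27.52, np.float64(0.068), np.float64(3.1), np.float64(5.8), np.float64(-3.2))
(1.05, 27.78, np.float64(0.029), np.float64(2.4), np.float64(4.8), np.float64(-2.4))
(1.17, 28.05, np.float64(-0.019), np.float64(4.1), np.float64(4.7), np.float64(-3.5))
(1.29, 28.32, np.float64(0.087), np.float64(3.5), np.float64(4.1), np.float64(-2.6))
(1.42, 28.58, np.float64(0.084), np.float64(3.6), np.float64(4.8), np.float64(-1.8))
(1.54, 28.85, np.float64(0.058), np.float64(3.7), np.float64(3.1), np.float64(-2.9))
(1.66, 29.12, np.float64(0.024), np.float64(4.0), np.float64(2.6), np.float64(-2.4))
(1.71, 29.37, np.float64(0.058), np.float64(3.3), np.float64(3.6), np.float64(-2.5))
(1.76, 29.62, np.float64(0.04), np.float64(4.0), np.float64(3.2), np.float64(-3.3))
(1.81, 29.87, np.float64(0.025), np.float64(4.1), np.float64(1.4), np.float64(-2.4))
(1.86, 30.12, np.float64(0.076), np.float64(4.2), np.float64(1.9), np.float64(-2.0))
(1.91, 30.37, np.float64(0.004), np.float64(2.2), np.float64(1.3), np.float64(6.1))
(1.96, 30.62, np.float64(0.085), np.float64(3.6), np.float64(0.9), np.float64(7.9))
(1.97, 30.87, np.float64(0.16), np.float64(3.1), np.float64(0.5), np.float64(8.5))
1.97
```

Run:
```python
from ins import *
print(turn('L',2.0,-.8,1.97,amax=2.15,lim=.18))
```

```text
(2.09, 31.13, np.float64(0.215), np.float64(2.6), np.float64(-0.3), np.float64(11.0))
(2.14, 31.38, np.float64(0.077), np.float64(-3.2), np.float64(-1.1), np.float64(26.0))
(2.15, 31.63, np.float64(0.007), np.float64(-5.6), np.float64(-0.8), np.float64(34.1))
2.15
```

The moment fell while the axial force rose, so the blade has cammed out. I'll withdraw and look.

Run:
```python
from ins import *
off=lambda a: toolR(-CZ,-sdir(a))@[2,-.8,0]
for a,u in ((2.1,5),(1.9,60)):
    p,q=spose('L',a,u,off(a)); bot.servo_line(p,q,speed=60)
st('L','out',off(1.9)); s=bot.read_state()
w=cam('wrist'); t=cam('top'); np.savez('w7.npz',**{k:np.array(v) for k,v in w.items()}); np.savez('t7.npz',**{k:np.array(v) for k,v in t.items()})
print(proj(w,SL['L']),proj(w,s['ee_pos']+q2R(s['tool_rot'])@[-2,.8,125.8]))
A=cv2.resize(w['image'],(640,400))[60:360,120:520]; u,v=proj(t,SL['L'])[0].astype(int)
B=cv2.resize(t['image'][v-20:v+20,u-26:u+26],(400,300),interpolation=cv2.INTER_CUBIC)
cv2.imwrite('pics/w7.png',np.hstack([A,B]))
```

```text
out t 33.02 up 59.69 lat -0.19 -0.07 F [-0.5 -0.6 -2.2] Mz -0.034 gw 26.98
[[323.00102094 178.16746664]] [[323.11305572 198.17797642]]
```

View pics/w7.png

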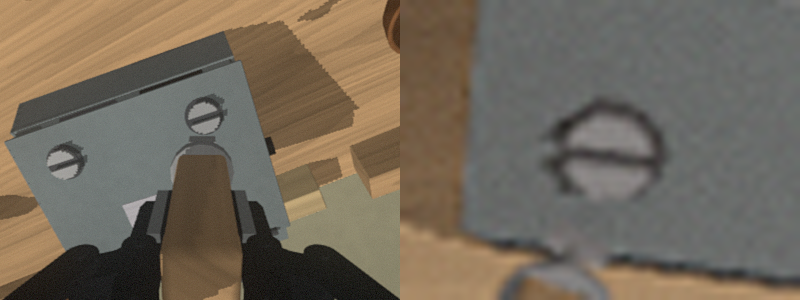

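In the left panel the left screw's slot looks close to parallel with the cover edge, and the driver is still gripped straight. That was my last picture, so I measure the angles numerically.

Run:
```python
from h import *
from meas import screws
H=np.array([701.6,5,152])
for n in ('t7','w7','w5'):
    try: screws(dict(np.load(n+'.npz')),H,CZ,n,[SL['L'],SL['R']],yaw=YAW)
    except Exception as e: print(n,e)
# driver in hand: collar & blade columns in w3 vs w7
for n in ('w3','w7'):
    w=dict(np.load(n+'.npz')); h=cv2.cvtColor(w['image'],cv2.COLOR_BGR2HSV); print(n)
    print([ (r,w['image'][r,300:346:3].mean(1).astype(int).tolist()) for r in range(190,204,2)])
```

```text
t7 L th 120.5 circ [581.3  97.6  85.3] rad 15.6 ell [581.5  97.   85.4] [14.  15.5] slotc [581.8  96.7  85.6] ang 1.554 area 213.4722222222222
t7 R th 120.5 circ [557.7 -51.3  85.6] rad 15.3 ell [557.8 -50.8  85.6] [14.1 15. ] slotc [558.  -50.8  85.7] ang 1.583 area 209.19444444444446
w7 L th 132.5 circ [581.8  97.7  85.5] rad 15.3 ell [581.7  97.4  85.5] [14.5 15.3] slotc [581.7  97.6  85.5] ang 1.57 area 209.5
w7 R th 141.0 circ [558.1 -50.2  85.7] rad 15.6 ell [558.  -50.4  85.7] [14.8 15.3] slotc [557.9 -50.5  85.6] ang 1.569 area 211.30555555555554
w5 L th 118.0 circ [582.   96.6  85.7] rad 15.5 ell [582.   96.6  85.8] [14.9 15.4] slotc [582.1  96.6  85.8] ang 0.339 area 214.69444444444446
w5 R th 118.0 circ [558.3 -50.7  85.9] rad 15.5 ell [558.3 -50.8  85.9] [14.6 15.4] slotc [558.2 -50.9  85.9] ang 1.573 area 205.41666666666666
w3
[(190, [82, 83, 83, 78, 56, 54, 46, 53, 46, 44, 52, 44, 67, 83, 81, 83]), (192, [87, 85, 90, 82, 69, 49, 50, 51, 45, 46, 43, 58, 79, 82, 82, 81]), (194, [88, 83, 88, 85, 89, 53, 50, 46, 40, 46, 60, 84, 81, 81, 84, 80]), (196, [86, 89, 86, 79, 74, 67, 63, 69, 68, 70, 75, 74, 84, 79, 81, 83]), (198, [87, 90, 86, 80, 74, 76, 72, 74, 75, 77, 71, 70, 83, 81, 80, 81]), (200, [88, 86, 85, 79, 81, 75, 66, 67, 74, 71, 72, 74, 81, 81, 83, 78]), (202, [87, 89, 90, 113, 75, 72, 70, 77, 73, 70, 75, 90, 98, 84, 77, 79])]
w7
[(190, [114, 113, 115, 118, 76, 138, 148, 146, 146, 149, 148, 139, 91, 114, 117, 115]), (192, [116, 114, 116, 118, 119, 87, 118, 125, 149, 135, 95, 90, 114, 116, 108, 112]), (194, [117, 117, 114, 119, 117, 119, 104, 86, 100, 86, 112, 113, 112, 109, 114, 113]), (196, [113, 118, 118, 101, 83, 82, 85, 82, 83, 80, 83, 81, 118, 112, 111, 114]), (198, [114, 117, 117, 89, 73, 73, 65, 70, 72, 72, 69, 73, 116, 114, 114, 113]), (200, [114, 119, 117, 80, 71, 75, 71, 72, 71, 78, 75, 70, 110, 112, 114, 116]), (202, [115, 114, 116, 119, 79, 69, 70, 70, 71, 71, 69, 86, 116, 111, 110, 115])]
```

Both slots measure 1.57 rad in the wrist view (home), and the blade hasn't shifted in the hand. Now I return the driver to its block by the reverse of the pick-up path.

Run:
```python
from ins import *
a=np.radians(-19); q=R2q(toolR(np.array([0,0,-1.]),np.array([np.cos(a),np.sin(a),0])))
p=bot.read_state()['ee_pos']; bot.servo_line([p[0]-30,p[1],300],speed=150)
bot.move_to([476.5,-284.5,300],q); bot.servo_line([476.5,-284.5,215],speed=120)
print(bot.servo_line([476.5,-284.5,150],speed=60,until_force=12)); s=bot.read_state(); print(s['ee_pos'],s['ft_force'].round(1))
print(bot.servo_line([476.5,-284.5,137],speed=15,until_force=8)); s=bot.read_state(); print(s['ee_pos'],s['ft_force'].round(1),s['clock'])
```

```text
False
[ 476.66273642 -284.59585028  150.42056803] [-0.6  0.  -0.9]
True
[ 476.55883353 -284.54033519  140.78348911] [-0.5  0.3  5.9] 37.8833
```

Seated at the same height as when picked (140.8). Release, back off, and check height.

Run:
```python
from ins import *
bot.move_gripper(60); bot.dwell(.3); p=bot.read_state()['ee_pos']; bot.servo_line([p[0],p[1],280],speed=120)
a=np.radians(20.3-90); q=R2q(toolR(np.array([0,0,-1.]),np.array([np.cos(a),np.sin(a),0])))
bot.move_to([474.6,-283.5,290],q); bot.dwell(.3)
w=cam('wrist'); P=cloud(w); D=np.hypot(P[...,0]-476,P[...,1]+284)
m=(D<45)&(P[...,2]>150)&(P[...,2]<200)&(w['depth']>0)
k,l,st_,_=cv2.connectedComponentsWithStats((m&(P[...,2]>166)).astype(np.uint8)); i=1+st_[1:,4].argmax()
print('top z',np.median(P[l==i][:,2]),cv2.minAreaRect(plane_hit(w,np.argwhere(l==i)[:,::-1],np.array([0,0,173.]),np.array([0,0,1.]))[:,:2].astype(np.float32)))
# bystanders: compare top images
t=cam('top'); t0=dict(np.load('top0.npz')); d=cv2.absdiff(t['image'],t0['image']).max(2); d=cv2.medianBlur(d,5)
k,l,s_,c=cv2.connectedComponentsWithStats((d>35).astype(np.uint8)); print([(c[i].round().tolist(),int(s_[i,4])) for i in range(1,k) if s_[i,4]>15])
s=bot.read_state(); print(s['clock'],s['ft_force'])
from meas import fit
P=cloud(t)[140:180,265:345].reshape(-1,3); P=P[abs((P-np.array([701.6,5,152]))@CZ)<12]; print(np.degrees(np.arccos(fit(P)[1][2])))
```

```text
top z 173.19803890228803 ((477.0508117675781, -285.0920715332031), (28.362041473388672, 28.347278594970703), 70.88546752929688)
[([211.0, 147.0], 222), ([254.0, 170.0], 38), ([222.0, 188.0], 56), ([419.0, 305.0], 16776), ([268.0, 189.0], 67), ([278.0, 189.0], 26), ([329.0, 196.0], 52), ([289.0, 208.0], 277), ([342.0, 215.0], 53), ([43.0, 353.0], 8199), ([252.0, 360.0], 1460), ([343.0, 395.0], 169), ([297.0, 396.0], 44), ([284.0, 397.0], 53)]
41.1667 [-0.0952956   0.78566561 -0.45499578]
30.36499038976206
```

The driver is back at its original height and pose, the cover is shut, and the bystanders are unmoved: the only image differences are the cover, the screws, shadows and the arm.

```bash
python3 -c "
from rig import bot
print(bot.finish_job())"
```

```text
the job is handed in; nothing more can be done
None
```

The job is handed in: the cover is shut, both screws measured home at 1.57 rad, the driver is back fully down in its block, and nothing else on the bench appears to have moved, finishing at about 41 s of the 72 s allowed.

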